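# Snap the orange guard onto the open drive housing

## Task

On the deck of the wafer track one drive housing stands open. Take the orange guard with the two white clip arms by its handle rib, set it over the housing lengthwise, press it straight down until both clips snap under the rim and it sits flush, then let go. Do not drop or throw the guard, and leave the plain grey lid where it is.

Things in the scene. Friction and masses are not known exactly. Their poses are not given: they have to be found in the camera images.
- guard_handle (a point): Centre of the handle rib of the loose orange guard (about 0.15 kg). The rib is 60 mm long (x), 16 mm thick (y), 44 mm tall (z), upright on the middle of the guard's plate; this point is 22 mm above the plate, 22 mm below the rib's top and 70 mm above the deck when the guard stands there. x is the guard's long side, z up; half a turn makes no difference.
- guard_plate (a point): Centre of the underside of the guard's plate (134 x 74 x 6 mm), 28 mm below the handle point. End walls (x) 42 mm deep, 124 mm apart inside. On the long sides (y) white sprung clip arms 30 mm long (x): teeth 67 mm apart, 14 to 17 mm below this point, flaring out to 82 mm at 32 mm below to guide them over the rim. Pressing about 5 to 15 N in all spreads them; they then snap in under it.
- rim (a point): Centre of the open top of the fixed grey housing, level with its rim, 60 mm above the deck. Housing 96 mm long (x), 64 mm wide (y), green board and brass pulleys inside; along both long sides an aluminium rim 12 mm tall sticks out, 72 mm wide over both. x is its long side, z up. Guard fully home: plate underside on this point, long sides parallel, handle point 28 mm above it.
- lid_handle (a point): Centre of the handle rib of a plain grey lid without clips (124 x 84 mm, 70 mm tall in all, this point 48 mm above its underside), a loose bystander that does not belong on this housing. x is its long side.
Mind the look-alikes: they are no part of the job. There is more than one size of the part that bears guard_handle; the job needs the larger.

How it is judged:
By the outcome, as a careful person would: the job done as asked, in the order asked, and still so for the second after the job is handed in, with the robot touching nothing.
It also fails if it takes over 35 s, if anything falls off the work surface, if the arm or the gripper's body presses on something with over 40 N, if the wrist force passes 120 N, or if a joint passes its speed limit or range.

## Robot

A 6-joint arm with a two-finger parallel gripper is mounted at the origin on the work surface. World frame = base frame: x ahead of the robot, y to its left, z up, the work surface at z = 0. Lengths are in m, angles in rad, forces in N, time in s.
With the tool pointing down it reaches from about 0.275 to 0.75 m from the base axis. Payload 10.2 kg.
Tool frame: the origin (TCP) lies on the centre line of the jaws, within the pads' length; the fingertips stand ctrl.tip_reach ahead of it and the grasp point (between the pads) is the TCP (ctrl.tip_reach is the distance from the TCP to the fingertips, in m); z points along the fingers, y is the direction in which the jaws open and shut (so a half turn about z gives the same grasp; the last joint's range is limited). The gripper opens to 85 mm and grips with 20 to 120 N. Pads are 22 mm wide; open, the fingers measure 114 mm over their backs; the gripper's body (76 mm by 85 mm) begins 54 mm behind the grasp point. The pads swing forward as they close: fully open they stand 13 mm farther back than shut.
Start: joints at [1.027, 0.313, 1.498, -0, 1.331, -0.223], TCP at [0.166, 0.498, 0.25] pointing down, gripper open.
Joint ranges: [-2.94, 2.94], [-0.97, 2.17], [0.19, 2.56], [-1.23, 4.37], [0.02, 3.11], [-2.88, 2.88]. Speed limits (rad/s): [2.39, 2.39, 3.01, 3.14, 3.14, 3.14].

## Interface

Orientations are given as a unit quaternion [w, x, y, z].
In Python, from cell import ctrl gives the robot as it stands.
- The arm moves only by the tool arm_command, never from a script. Its argument "moves" is a list of rows, each a list of 4 numbers: the shift along the tool's x, y, z in cm, then the turn about the tool's z in rad. In form: [[tx, ty, tz, roll], ...]. A call has 1 to 20 rows; each row shifts and turns the pose as measured when the row begins, along the tool's axes as they then stand; what a row does not reach is not made up. A row lasts 1/8 s, in which the tool goes at most 62.5 mm and 10.7 degrees, less where a joint would pass 70% of its speed; a pose out of reach is approached as far as the arm can. A call with a gripper value outside its range is refused whole. "grip" is the finger opening in cm, from 0 to 8.54, set as the call begins (left out, the last holds). The fingers move at their own pace and stop on an object; "squeeze" is the grip in N (left out, the last holds). Time passes only in rows, so rows that do not move let the fingers close. It gives the time, the measured TCP pose, the force and the opening at its end, in the units of the state.
- ctrl.get_state(): the state, without advancing time (a new reading comes with each control period).
- ctrl.capture(name): name is "side" or "top" or "wrist"; returns the picture (384x512x3 uint8, red, green, blue); there is no depth.
- ctrl.camera_info(name): a dict with "intrinsics" (3x3 intrinsics, pixels), "position" and "rotation" of the camera in the world. Camera axes: x right, y down, z forward; pixel columns grow to the right and rows downward; lengths in m; the calibration is good to about 2 mm. A picture is of the moment at which its call begins: read the wrist's pose just before it. camera_info takes no time and is no camera call; for the wrist camera it gives the pose at the moment of the call.
- ctrl.hand_in(): hands the job in, once; it reports no verdict.
The state is a dict: "clock": time; "joint_pos": joint angles; "joint_velocities": joint speeds; "effort": joint torques, N m; "position": TCP position; "ee_rot": TCP orientation; "ft_force": force on the tool from outside, world axes, zero at the start; "wrist_torque": the same for the moment, N m; "finger_gap": opening from 0.0 (shut) to 1.0 (fully open).
Only numpy, scipy, OpenCV 4.12 (cv2) and the standard library are available. Lean on these libraries where they do the work, as an engineer would, in place of code of your own. Each camera call takes 0.05 s, during which the arm holds its last target.

## Working session

There is one attempt and no reset: what is moved stays moved. The work goes in short steps, Python scripts to look and compute and a tool call to move; the robot and the scene stay as the last step left them, time stands still between calls to the robot, and variables do not carry over. Pictures are saved under pics/ and viewed, and the job is handed in when it is done.

Besides the shell and the picture viewer there is one more tool, called after "Emit:" by a JSON object that holds its "api" and its "payload", one argument or row to a line. arm_command: Moves the arm, as the interface text tells. Its arguments: {"type":"object","properties":{"moves":{"type":"array","items":{"type":"array","items":{"type":"number"}}},"grip":{"type":"number"},"squeeze":{"type":"number"}},"required":["moves"]}

```bash
mkdir -p pics; ls
cat > h.py <<'E'
import numpy as np, cv2
from cell import ctrl
def snap(n,f):
    ci=ctrl.camera_info(n); im=ctrl.capture(n); cv2.imwrite(f'pics/{f}.png',cv2.cvtColor(im,cv2.COLOR_RGB2BGR)); np.savez(f'pics/{f}.npz',K=ci['intrinsics'],p=ci['position'],R=ci['rotation']); return im
def ray(f,uv,z):
    d=np.load(f'pics/{f}.npz'); v=d['R']@np.linalg.inv(d['K'])@np.array([uv[0],uv[1],1.]); return d['p']+v*(z-d['p'][2])/v[2]
def proj(f,P):
    d=np.load(f'pics/{f}.npz'); c=d['K']@(d['R'].T@(np.array(P)-d['p'])); return c[:2]/c[2]
E
python3 - <<'E'
from h import *
for n in ['top','side','wrist']: snap(n,n+'1')
for n in ['top','side','wrist']:
    d=np.load(f'pics/{n}1.npz'); print(n,d['p'],d['R'].round(3).tolist(),d['K'][0])
s=ctrl.get_state(); print(s,ctrl.tip_reach)
E
```

```text
pics
top [ 0.3676661  -0.0627358   0.93936484] [-0.056, 0.711, -0.699, 0.053] [392.99830673   0.         253.60481908]
side [ 0.31047298 -0.96821881  0.92524474] [-0.404, 0.91, -0.084, 0.043] [463.47083506   0.         263.73664159]
wrist [0.09361735 0.52214788 0.37442416] [0.124, 0.802, 0.578, 0.088] [272.10609388   0.         261.82692608]
{'clock': 0.15, 'joint_pos': array([ 1.02657602e+00,  3.13290555e-01,  1.49824404e+00,  3.19271982e-05,
        1.33099441e+00, -2.23434268e-01]), 'joint_velocities': array([ 0.00061105, -0.00266828, -0.00277188,  0.0002399 ,  0.00114378,
        0.00029176]), 'effort': array([ 1.33296042e-03, -4.12367213e+01, -2.59791899e+01, -1.70496055e-04,
        3.26013665e-03,  4.24753821e-06]), 'position': array([0.16547132, 0.49806396, 0.24988933]), 'ee_rot': array([-1.89695071e-04,  1.59709926e-01,  9.87163877e-01, -4.28303026e-04]), 'ft_force': array([ 0.48415935,  0.25624813, -1.09317649]), 'wrist_torque': array([-0.00857786,  0.0285531 ,  0.0007688 ]), 'finger_gap': 0.9974243564139036} 0.019
```

```bash
sed -i "s/R=ci\['rotation'\]/R=Rot(ci['rotation'])/; 2a from scipy.spatial.transform import Rotation as Ro\ndef Rot(q): return Ro.from_quat(np.array(q)[[1,2,3,0]]).as_matrix()" h.py
python3 - <<'E'
from h import *
for n in ['top','side','wrist']:
    f=f'pics/{n}1.npz'; d=dict(np.load(f)); d['R']=Rot(d['R']); np.savez(f,**d); print(n,d['R'].round(2).tolist())
E
```

```text
top [[0.02, -0.99, 0.15], [-1.0, -0.02, 0.01], [-0.0, -0.15, -0.99]]
side [[0.98, -0.12, 0.15], [-0.19, -0.66, 0.73], [0.01, -0.74, -0.67]]
wrist [[0.32, 0.91, 0.28], [0.95, -0.3, -0.1], [-0.0, 0.3, -0.95]]
```

View pics/top1.png

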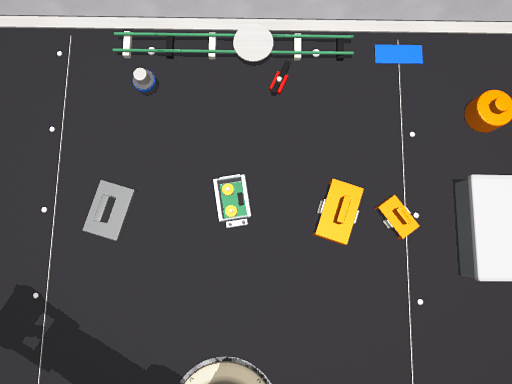

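View pics/side1.png

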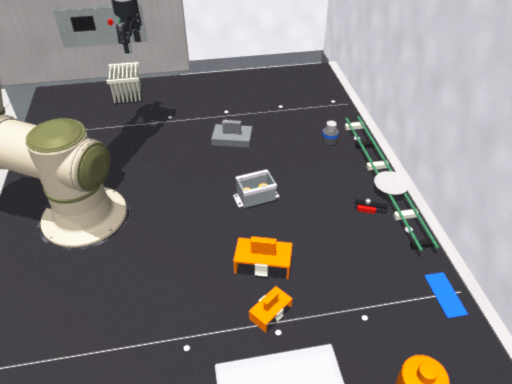

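View pics/wrist1.png

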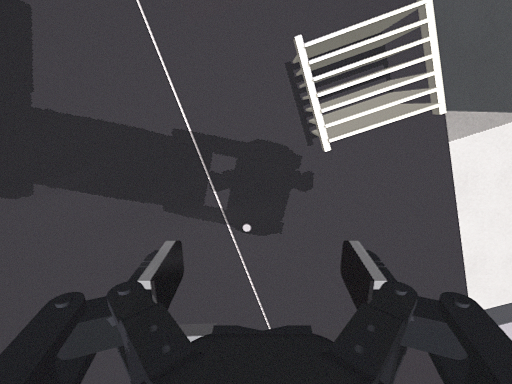

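Run:
```python
import cv2,numpy as np
t=cv2.imread('pics/top1.png');s=cv2.imread('pics/side1.png')
a=cv2.resize(t[170:250,305:375],None,fx=5.5,fy=5.5,interpolation=2)
b=cv2.resize(t[165:245,195:265],None,fx=5.5,fy=5.5,interpolation=2)
cv2.imwrite('pics/c1.png',np.hstack([a,b]))
a=cv2.resize(s[225:295,225:305],None,fx=5,fy=5,interpolation=2)
b=cv2.resize(s[155:225,215:295],None,fx=5,fy=5,interpolation=2)
cv2.imwrite('pics/c2.png',np.hstack([a,b]))
```

```text
(no output)
```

View pics/c1.png

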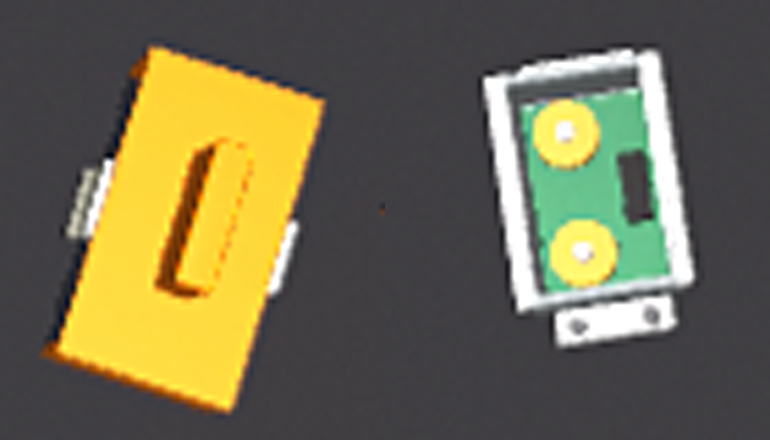

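View pics/c2.png

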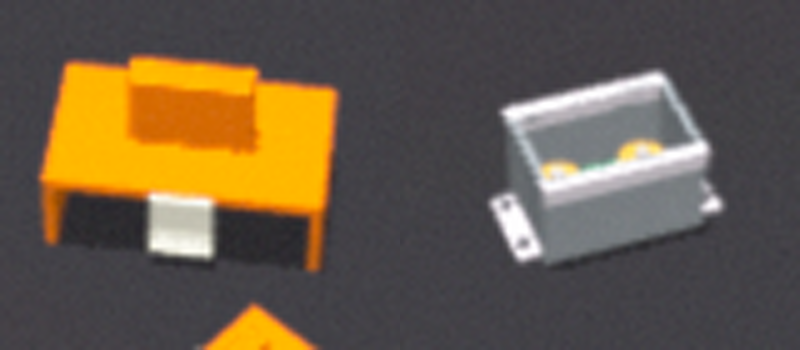

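Run:
```python
from h import *
def go(f,pts,off,sc,z,sub=0):
    P=np.array([ray(f,((p[0]-sub)/sc+off[0],p[1]/sc+off[1]),z)[:2] for p in pts])
    e=np.roll(P,-1,0)-P
    L=np.linalg.norm(e,axis=1); 
    l=max(range(4),key=lambda i:L[i]); 
    v=e[l]-e[(l+2)%4]
    print(f,'c',P.mean(0).round(4),'L',L.round(4),'ang',np.degrees(np.arctan2(v[1],v[0])).round(2),[round(np.degrees(np.arctan2(q[1],q[0])),1) for q in e])
go('top1',[(152,45),(325,100),(232,412),(55,350)],(305,170),5.5,.048)
go('top1',[(485,75),(655,52),(693,285),(522,310)],(195,165),5.5,.060,385)
go('side1',[(66,62),(337,90),(322,213),(42,182)],(225,225),5,.048)
go('side1',[(505,107),(663,72),(709,147),(547,190)],(215,155),5,.060,400)
# handle top quad top view z=.092
go('top1',[(213,140),(252,145),(212,297),(178,293)],(305,170),5.5,.092)
go('side1',[(130,58),(258,68),(256,97),(130,85)],(225,225),5,.092)
s=ctrl.get_state(); R=Rot(s['ee_rot']); print(R.round(3).tolist())
```

```text
top1 c [ 0.4536 -0.2545] L [0.075  0.1358 0.0758 0.1341] ang 162.15 [np.float64(-107.1), np.float64(162.3), np.float64(71.6), np.float64(-18.0)]
top1 c [ 0.4784 -0.0096] L [0.0709 0.0977 0.0702 0.0983] ang 10.48 [np.float64(-81.2), np.float64(-169.7), np.float64(99.3), np.float64(10.7)]
side1 c [ 0.4542 -0.2571] L [0.1361 0.0767 0.1339 0.0762] ang -18.17 [np.float64(-18.1), np.float64(-108.7), np.float64(161.7), np.float64(72.9)]
side1 c [ 0.4811 -0.0102] L [0.0953 0.0691 0.0961 0.0733] ang -170.09 [np.float64(8.7), np.float64(-79.4), np.float64(-168.8), np.float64(99.9)]
top1 c [ 0.4521 -0.2539] L [0.0155 0.0625 0.0133 0.0623] ang 165.31 [np.float64(-96.5), np.float64(164.3), np.float64(84.2), np.float64(-13.7)]
side1 c [ 0.4546 -0.2582] L [0.0612 0.018  0.0597 0.0169] ang -16.82 [np.float64(-16.2), np.float64(-105.0), np.float64(162.6), np.float64(80.3)]
[[-0.949, 0.315, -0.001], [0.315, 0.949, -0.001], [0.0, -0.001, -1.0]]
```

Emit:
{"api": "arm_command", "payload": {
  "moves": [
    [-2.8,-3.5,0,0],
    [-2.8,-3.5,0,0],
    [-2.8,-3.5,0,0],
    [-2.8,-3.5,0,0],
    [-2.8,-3.5,0,0],
    [-2.8,-3.5,0,0],
    [-2.8,-3.5,0,0],
    [-2.8,-3.5,0,0],
    [-2.8,-3.5,0,0],
    [-2.8,-3.5,0,0],
    [-2.8,-3.5,0,0],
    [-2.8,-3.5,0,0],
    [-2.8,-3.5,0,0],
    [-2.8,-3.5,0,0],
    [-2.8,-3.5,0,0],
    [-2.8,-3.5,0,0],
    [-2.8,-3.5,0,0],
    [0,0,0,0]
  ],
  "grip": 8.5
}}

```text
clock: 2.4
position: [0.4354, -0.2403, 0.2484]
ee_rot: [-0.0, 0.159, 0.987, -0.0]
ft_force: [-0.2, 1.1, -0.4]
finger_gap: 0.994
```

```bash
cat >> h.py <<'E'
def cmd(x,y,z,ang=None):
    s=ctrl.get_state(); R=Rot(s['ee_rot']); p=s['position']; d=R.T@(np.array([x,y,z])-p)*100
    a=np.degrees(np.arctan2(R[1,0],R[0,0])); print('pos',p.round(4),'toolx ang',round(a,2),'shift cm',d.round(2),'tilt',R[:,2].round(4))
    if ang is not None: print('roll (rad, world +z = -roll)',round(-np.radians((ang-a+90)%180-90),4))
E
python3 - <<'E'
from h import *
snap('wrist','w2'); cmd(.454,-.256,.25,-18)
E
```

```text
pos [ 0.4351 -0.2389  0.2486] toolx ang 161.71 shift cm [-2.33 -1.03 -0.14] tilt [-4.e-04 -2.e-04 -1.e+00]
roll (rad, world +z = -roll) -0.005
```

View pics/w2.png

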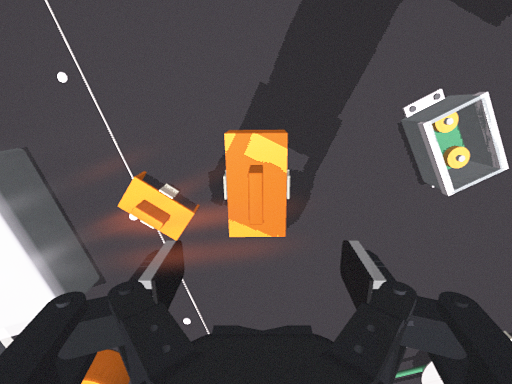

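Run:
```python
from h import *
def go(f,pts,z):
    P=np.array([ray(f,p,z)[:2] for p in pts])
    e=np.roll(P,-1,0)-P
    L=np.linalg.norm(e,axis=1); l=int(np.argmax(L)); v=e[l]-e[(l+2)%4]
    print('c',P.mean(0).round(4),'L',L.round(4),'ang',np.degrees(np.arctan2(v[1],v[0])).round(2))
go('w2',[(225,131),(288,131),(286,237),(229,237)],.048)
go('w2',[(421,124),(487,94),(507,166),(449,195)],.06)
im=cv2.imread('pics/w2.png')
a=cv2.resize(im[110:260,200:310],None,fx=3.6,fy=3.6,interpolation=2)
b=cv2.resize(im[80:210,400:512],None,fx=3.6,fy=3.6,interpolation=2);b=cv2.copyMakeBorder(b,0,a.shape[0]-b.shape[0],0,0,0)
cv2.imwrite('pics/c3.png',np.hstack([a,b]));print(a.shape,b.shape)
```

```text
c [ 0.4537 -0.2528] L [0.0738 0.1374 0.0754 0.1374] ang 161.85
c [ 0.4795 -0.0086] L [0.0731 0.0904 0.0703 0.0967] ang -169.0
(540, 396, 3) (540, 403, 3)
```

View pics/c3.png

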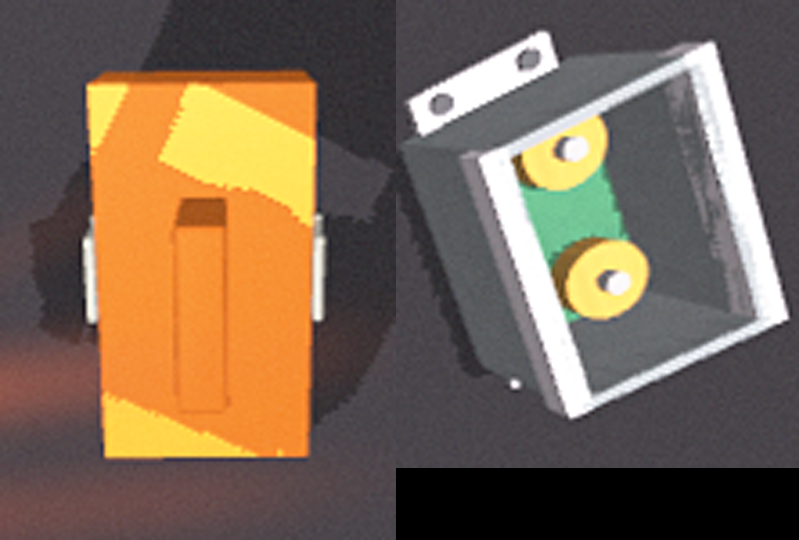

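Run:
```python
from h import *
def go(f,pts,z,off,sub):
    P=np.array([ray(f,((p[0]-sub)/3.6+off[0],p[1]/3.6+off[1]),z)[:2] for p in pts])
    e=np.roll(P,-1,0)-P
    L=np.linalg.norm(e,axis=1); l=int(np.argmax(L)); v=e[l]-e[(l+2)%4]
    print('c',P.mean(0).round(4),'L',L.round(4),'ang',np.degrees(np.arctan2(v[1],v[0])).round(2))
go('w2',[(88,83),(316,82),(308,457),(106,457)],.048,(200,110),0)
go('w2',[(175,227),(226,225),(228,411),(176,411)],.092,(200,110),0)
go('w2',[(478,154),(714,43),(788,319),(572,418)],.06,(400,80),396)
cmd(.454,-.2545,.18,-18)
```

```text
c [ 0.4546 -0.2533] L [0.0743 0.1353 0.0742 0.135 ] ang -17.94
c [ 0.4541 -0.2534] L [0.015  0.0597 0.0163 0.0591] ang -18.3
c [ 0.4802 -0.0072] L [0.0727 0.096  0.072  0.0983] ang -170.01
pos [ 0.4351 -0.2389  0.2486] toolx ang 161.71 shift cm [-2.29 -0.88  6.86] tilt [-4.e-04 -2.e-04 -1.e+00]
roll (rad, world +z = -roll) -0.005
```

Emit:
{"api": "arm_command", "payload": {
  "moves": [
    [-1.2,-0.4,2,0],
    [-1.1,-0.4,3,0],
    [0,0,3,0],
    [0,0,1,0],
    [0,0,0,0]
  ],
  "grip": 5
}}

```text
clock: 3.08
position: [0.4546, -0.2499, 0.1581]
ee_rot: [0.001, 0.157, 0.988, -0.0]
ft_force: [-0.6, 0.3, 0.9]
finger_gap: 0.577
```

Run:
```python
from h import *
snap('wrist','w3'); cmd(.4542,-.2538,.074,-18)
```

```text
pos [ 0.4548 -0.25    0.1585] toolx ang 161.92 shift cm [-0.04 -0.37  8.45] tilt [ 0.0016 -0.0012 -1.    ]
roll (rad, world +z = -roll) -0.0013
```

View pics/w3.png

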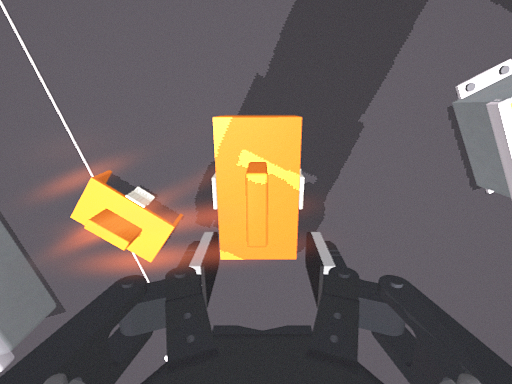

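Emit:
{"api": "arm_command", "payload": {
  "moves": [
    [0,-0.4,1.5,0],
    [0,0,2.5,0],
    [0,0,2.5,0],
    [0,0,1.5,0],
    [0,0,0.2,0],
    [0,0,0,0]
  ]
}}

```text
clock: 3.88
position: [0.4547, -0.2559, 0.076]
ee_rot: [0.004, 0.157, 0.988, -0.002]
ft_force: [-1.0, 0.0, 0.5]
finger_gap: 0.584
```

Run:
```python
from h import *
cmd(.4542,-.2538,.074,-18); snap('side','s4'); snap('wrist','w4')
a=cv2.imread('pics/s4.png')[180:310,180:340];b=cv2.imread('pics/w4.png')
cv2.imwrite('pics/c4.png',cv2.resize(a,None,fx=4,fy=4,interpolation=2))
```

```text
pos [ 0.4547 -0.2559  0.076 ] toolx ang 161.92 shift cm [0.11 0.18 0.19] tilt [ 0.0066 -0.006  -1.    ]
roll (rad, world +z = -roll) -0.0014
```

View pics/c4.png

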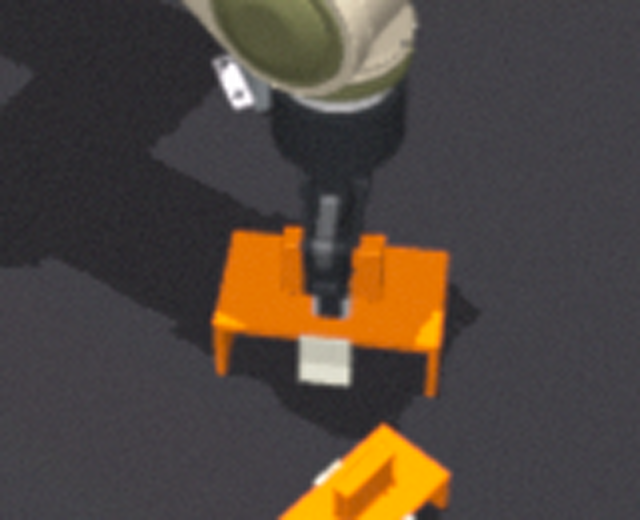

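View pics/w4.png

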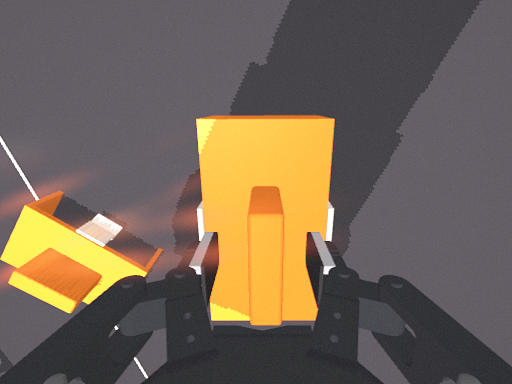

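Emit:
{"api": "arm_command", "payload": {
  "moves": [
    [0.1,0,0.2,0],
    [0,0,0,0],
    [0,0,0,0],
    [0,0,0,0],
    [0,0,0,0]
  ],
  "grip": 0.5,
  "squeeze": 60
}}

```text
clock: 4.6
position: [0.454, -0.2556, 0.0748]
ee_rot: [0.004, 0.157, 0.988, -0.003]
ft_force: [-0.2, 0.1, -1.4]
finger_gap: 0.182
```

Run:
```python
from h import *
cmd(.4542,-.2538,.2,-18)
```

```text
pos [ 0.454  -0.2556  0.0748] toolx ang 161.92 shift cm [ -0.09   0.13 -12.52] tilt [ 0.0078 -0.0068 -0.9999]
roll (rad, world +z = -roll) -0.0013
```

Emit:
{"api": "arm_command", "payload": {
  "moves": [
    [0,0,-1,0],
    [0,0,-2,0],
    [0,0,-3,0],
    [0,0,-3,0],
    [0,0,-3,0],
    [0,0,-1,0],
    [0,0,0,0]
  ]
}}

```text
clock: 5.48
position: [0.4526, -0.2544, 0.2112]
ee_rot: [0.005, 0.157, 0.988, -0.003]
ft_force: [-0.5, 0.4, -1.4]
finger_gap: 0.177
```

Run:
```python
from h import *
cmd(.4798,-.0088,.2,10.3); snap('side','s5')
a=cv2.imread('pics/s5.png')[130:300,180:360]
cv2.imwrite('pics/c5.png',cv2.resize(a,None,fx=3.3,fy=3.3,interpolation=2))
```

```text
pos [ 0.4526 -0.2544  0.2112] toolx ang 161.92 shift cm [ 5.05 24.2   0.97] tilt [ 0.0084 -0.0073 -0.9999]
roll (rad, world +z = -roll) -0.4953
```

View pics/c5.png

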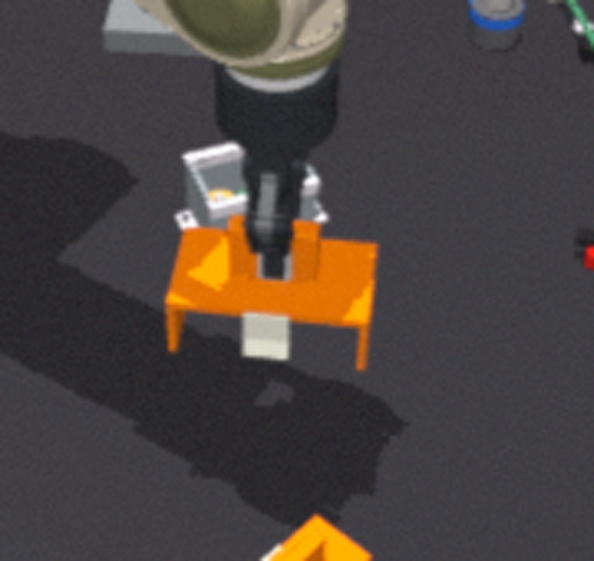

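Emit:
{"api": "arm_command", "payload": {
  "moves": [
    [0.3,1.5,0,0],
    [0.6,3,0,0],
    [0.6,3,0,0],
    [0.6,3,0,0],
    [0.6,3,0,0],
    [0.6,3,0,0],
    [0.6,3,0,0],
    [0.6,3,0,0],
    [0.3,1.5,0,0],
    [0,0,0,-0.1],
    [0,0,0,-0.1],
    [0,0,0,-0.1],
    [0,0,0,-0.1],
    [0,0,0,-0.08],
    [0,0,0,0]
  ]
}}

```text
clock: 7.4
position: [0.4758, 0.0062, 0.1984]
ee_rot: [-0.006, -0.091, 0.996, 0.002]
ft_force: [-0.2, 0.2, -1.1]
finger_gap: 0.177
```

Run:
```python
from h import *
cmd(.4798,-.0088,.17,10.3); snap('wrist','w6')
```

```text
pos [0.4758 0.0062 0.1984] toolx ang -169.6 shift cm [-0.16 -1.57  2.83] tilt [-0.0132  0.0032 -0.9999]
roll (rad, world +z = -roll) 0.0018
```

View pics/w6.png

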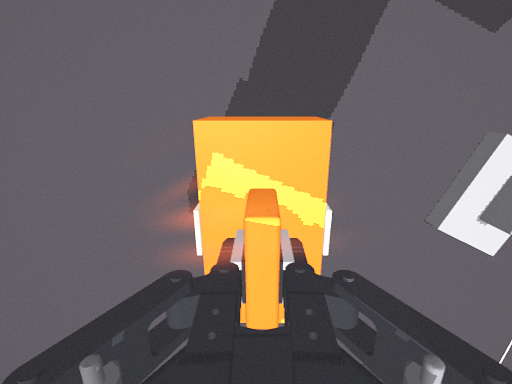

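Emit:
{"api": "arm_command", "payload": {
  "moves": [
    [-0.1,-0.8,1,0],
    [-0.1,-0.6,2,0],
    [0,-0.1,1.2,0],
    [0,0,0.3,0],
    [0,0,0,0]
  ]
}}

```text
clock: 8.07
position: [0.4798, -0.0093, 0.1503]
ee_rot: [-0.007, -0.088, 0.996, 0.002]
ft_force: [0.0, 0.6, -2.5]
finger_gap: 0.179
```

Run:
```python
from h import *
cmd(.480,-.009,.14,10.3); snap('side','s7'); snap('top','t7')
a=cv2.imread('pics/s7.png')[110:240,180:340]
cv2.imwrite('pics/c7.png',cv2.resize(a,None,fx=4.5,fy=4.5,interpolation=2))
a=cv2.imread('pics/t7.png')[140:270,170:310]
cv2.imwrite('pics/c7t.png',cv2.resize(a,None,fx=4.5,fy=4.5,interpolation=2))
```

```text
pos [ 0.4798 -0.0093  0.1503] toolx ang -169.9 shift cm [-0.04  0.03  1.03] tilt [-0.0142  0.0033 -0.9999]
roll (rad, world +z = -roll) -0.0034
```

View pics/c7.png

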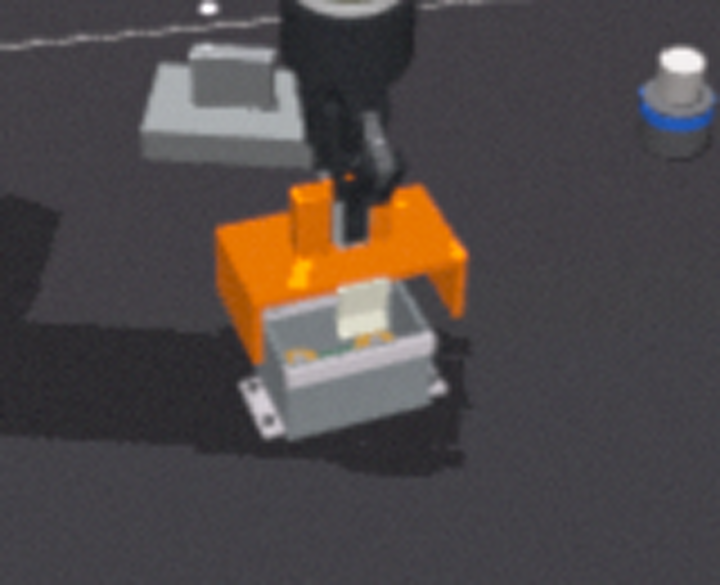

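View pics/c7t.png

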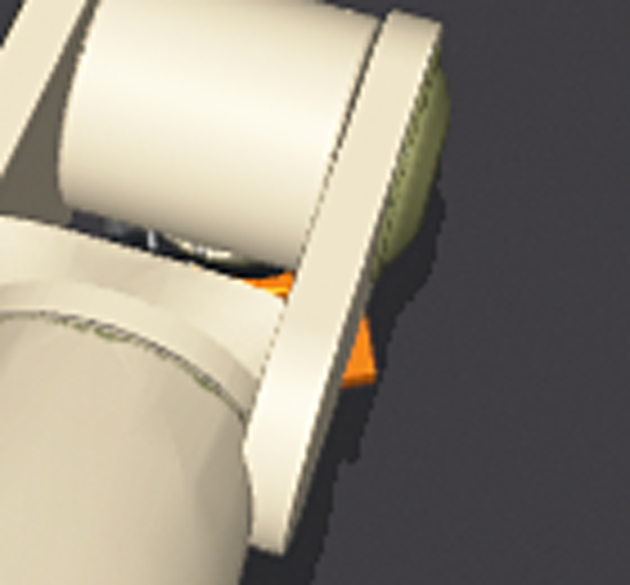

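Run:
```python
from h import *
P=np.array([ray('s7',(u/4.5+180,v/4.5+110),.1235)[:2] for u,v in [(217,230),(420,186),(467,250),(258,308)]])
e=np.roll(P,-1,0)-P; print(P.mean(0),np.linalg.norm(e,axis=1),np.degrees(np.arctan2(e[:,1],e[:,0])))
P=np.array([ray('s7',(u/4.5+180,v/4.5+110),.06)[:2] for u,v in [(287,384),(436,345)]]); print(P,P[1]-P[0])
P=np.array([ray('s1' if 0 else 'side1',(215+(u-400)/5,155+v/5),.06)[:2] for u,v in [(547,190),(709,147)]]); print(P)
```

```text
[ 0.47967216 -0.0131102 ] [0.13165143 0.06764994 0.13458657 0.0764866 ] [   9.06623564  -77.03320135 -167.11306645  100.53902282]
[[ 0.43720725 -0.06338921]
 [ 0.53289628 -0.04517529]] [0.09568904 0.01821392]
[[ 0.4403218  -0.05455531]
 [ 0.53460524 -0.03596765]]
```

Emit:
{"api": "arm_command", "payload": {
  "moves": [
    [0,0,1,0],
    [0,0,0.8,0],
    [0,0,0,0]
  ]
}}

```text
clock: 8.55
position: [0.4799, -0.0091, 0.1318]
ee_rot: [-0.006, -0.088, 0.996, 0.002]
ft_force: [0.5, -0.2, -1.4]
finger_gap: 0.178
```

Run:
```python
from h import *
cmd(.480,-.009,.124,10.3); snap('side','s8'); print(ctrl.get_state()['ft_force'])
a=cv2.imread('pics/s8.png')[140:215,215:295]
cv2.imwrite('pics/c8.png',cv2.resize(a,None,fx=8,fy=8,interpolation=2))
```

```text
pos [ 0.4799 -0.0091  0.1318] toolx ang -169.87 shift cm [-0.02  0.01  0.78] tilt [-0.0125  0.0029 -0.9999]
roll (rad, world +z = -roll) -0.003
[-0.60563724  0.17507516 -0.9383955 ]
```

View pics/c8.png

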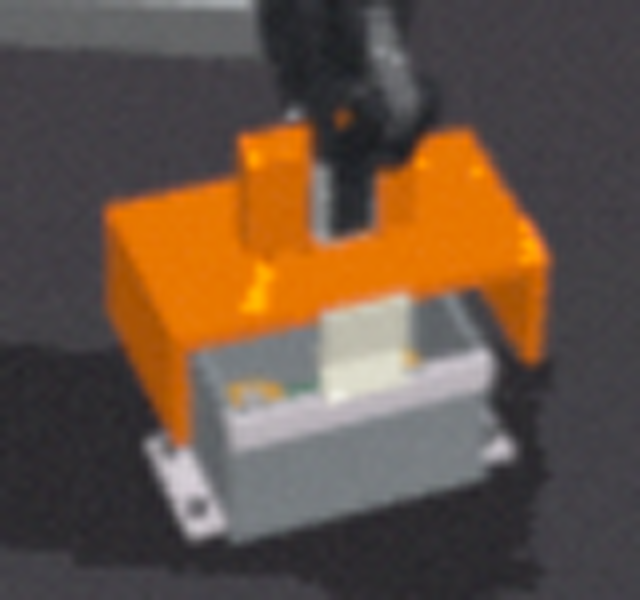

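Run:
```python
from h import *
r=lambda u,v,z: ray('s8',(u/8+215,v/8+140),z)
n=np.array([-np.sin(np.radians(10.2)),np.cos(np.radians(10.2))])
ax=np.array([n[1],-n[0]])
a=[r(330,402,.0668),r(412,380,.0668)]; b=[r(235,422,.06),r(490,355,.06)]
for q in a+b: print(q.round(4),'across',round(q[:2]@n,4),'along',round(q[:2]@ax,4))
print('tcp',np.array([.4799,-.0091])@n,np.array([.4799,-.0091])@ax)
```

```text
[ 0.4728 -0.0566  0.0668] across -0.1395 along 0.4553
[ 0.5024 -0.0507  0.0668] across -0.1389 along 0.4855
[ 0.4404 -0.0536  0.06  ] across -0.1307 along 0.424
[ 0.5331 -0.0356  0.06  ] across -0.1294 along 0.5184
tcp -0.09393914691188812 0.47070400112753097
```

Run:
```python
from h import *
r=lambda u,v,z: ray('s8',(u/8+215,v/8+140),z)
n=np.array([-np.sin(np.radians(10.2)),np.cos(np.radians(10.2))])
ax=np.array([n[1],-n[0]]); t=np.array([.4799,-.0091])
for nm,u,v,z in [('plate FL',187,347,.105),('plate FR',548,258,.105),('plate BL',107,208,.105),('plate BR',473,130,.105),('wall bot FL',178,447,.0568),('wall bot FR',533,362,.0568),('rib top FL',250,163,.149)]:
    q=r(u,v,z)[:2]-t; print(nm,(q@n).round(4),(q@ax).round(4))
# predicted pixels of rim front corners/clip for housing center candidates
c=t
for nm,al,acr,z in [('plate FL',-.067,-.037,.105),('plate FR',.067,-.037,.105),('plate BL',-.067,.037,.105),('plate BR',.067,.037,.105),('wbFL',-.067,-.037,.0568),('clipL',-.015,-.041,.0668),('clipR',.015,-.041,.0668),('rimFL',-.048,-.036,.06),('rimFR',.048,-.036,.06)]:
    p=c+al*ax+acr*n; u=proj('s8',[p[0],p[1],z]); print(nm,((u-[215,140])*8).round(0))
```

```text
plate FL -0.0426 -0.0647
plate FR -0.0425 0.0648
plate BL 0.0348 -0.0676
plate BR 0.0309 0.0669
wall bot FL -0.0385 -0.0679
wall bot FR -0.0409 0.0618
rib top FL -0.0103 -0.0306
plate FL [175. 338.]
plate FR [548. 247.]
plate BL [107. 204.]
plate BR [467. 120.]
wbFL [179. 444.]
clipL [327. 393.]
clipR [408. 373.]
rimFL [231. 421.]
rimFR [491. 356.]
```

Emit:
{"api": "arm_command", "payload": {
  "moves": [
    [0,0.15,0.2,0],
    [0,0,0.4,0],
    [0,0,0.4,0],
    [0,0,0.2,0],
    [0,0,0,0]
  ]
}}

```text
clock: 9.22
position: [0.4798, -0.0076, 0.1196]
ee_rot: [-0.006, -0.088, 0.996, 0.002]
ft_force: [-0.0, 0.8, -1.2]
finger_gap: 0.181
```

Run:
```python
from h import *
cmd(.480,-.008,.11,10.3); snap('side','s9'); s=ctrl.get_state();print(s['ft_force'],s['wrist_torque'])
a=cv2.imread('pics/s9.png')[140:215,215:295]
cv2.imwrite('pics/c9.png',cv2.resize(a,None,fx=8,fy=8,interpolation=2))
```

```text
pos [ 0.4798 -0.0076  0.1196] toolx ang -169.87 shift cm [-0.03 -0.05  0.96] tilt [-0.0115  0.0026 -0.9999]
roll (rad, world +z = -roll) -0.0029
[-0.36061058  0.32596296 -1.07312525] [-0.03060298 -0.04494773 -0.02263872]
```

View pics/c9.png

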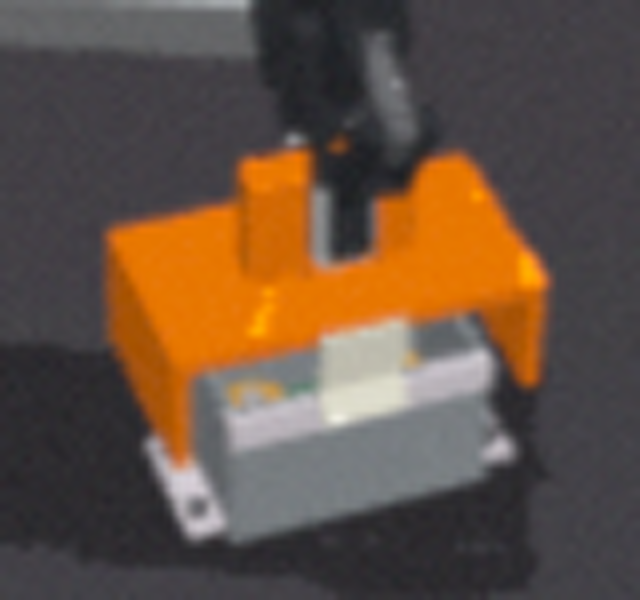

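Emit:
{"api": "arm_command", "payload": {
  "moves": [
    [0,0,0.3,0],
    [0,0,0.3,0],
    [0,0,0.2,0],
    [0,0,0,0]
  ]
}}

```text
clock: 9.78
position: [0.4808, -0.0082, 0.1126]
ee_rot: [-0.004, -0.088, 0.996, 0.001]
ft_force: [-0.7, -0.5, 1.0]
finger_gap: 0.179
```

Run:
```python
from h import *
cmd(.480,-.008,.093,10.3); s=ctrl.get_state();R=Rot(s['ee_rot']);print('tool F',R.T@s['ft_force'],s['ft_force'],s['wrist_torque'])
```

```text
pos [ 0.4808 -0.0082  0.1126] toolx ang -169.86 shift cm [0.06 0.03 1.96] tilt [-0.008  0.001 -1.   ]
roll (rad, world +z = -roll) -0.0029
tool F [ 0.76189443 -0.32381375 -0.97181329] [-0.68520612 -0.45377268  0.97690453] [-0.08607521  0.10197226  0.00061549]
```

Emit:
{"api": "arm_command", "payload": {
  "moves": [
    [0,0,0.3,0],
    [0,0,0.4,0],
    [0,0,0.4,0],
    [0,0,0.4,0],
    [0,0,0,0]
  ]
}}

```text
clock: 10.4
position: [0.4823, -0.0079, 0.0989]
ee_rot: [-0.001, -0.088, 0.996, 0.001]
ft_force: [1.1, 0.7, -2.7]
finger_gap: 0.18
```

Run:
```python
from h import *
cmd(.480,-.008,.093,10.3); s=ctrl.get_state();R=Rot(s['ee_rot']);print('tool F',R.T@s['ft_force'],s['wrist_torque'])
```

```text
pos [ 0.4823 -0.0079  0.0989] toolx ang -169.9 shift cm [0.23 0.03 0.59] tilt [-0.0029  0.0011 -1.    ]
roll (rad, world +z = -roll) -0.0034
tool F [-1.22511338  0.49798597  2.65408676] [ 0.09556279 -0.36675815 -0.06055622]
```

Emit:
{"api": "arm_command", "payload": {
  "moves": [
    [0.1,0,0.3,0],
    [0.1,0,0.3,0],
    [0,0,0.3,0],
    [0,0,0,0]
  ]
}}

```text
clock: 10.9
position: [0.4799, -0.0082, 0.0925]
ee_rot: [-0.001, -0.089, 0.996, 0.0]
ft_force: [-0.3, 1.0, -1.5]
finger_gap: 0.182
```

Run:
```python
from h import *
cmd(.480,-.008,.093,10.3); s=ctrl.get_state();R=Rot(s['ee_rot']);print('tool F',R.T@s['ft_force'],s['wrist_torque']);snap('side','s10')
a=cv2.imread('pics/s10.png')[140:215,215:295]
cv2.imwrite('pics/c10.png',cv2.resize(a,None,fx=8,fy=8,interpolation=2))
```

```text
pos [ 0.4799 -0.0082  0.0925] toolx ang -169.84 shift cm [-0.01  0.02 -0.05] tilt [-2.8e-03  4.0e-04 -1.0e+00]
roll (rad, world +z = -roll) -0.0024
tool F [0.0798933  0.98223452 1.54276037] [-0.03151611 -0.03055511 -0.00585066]
```

View pics/c10.png

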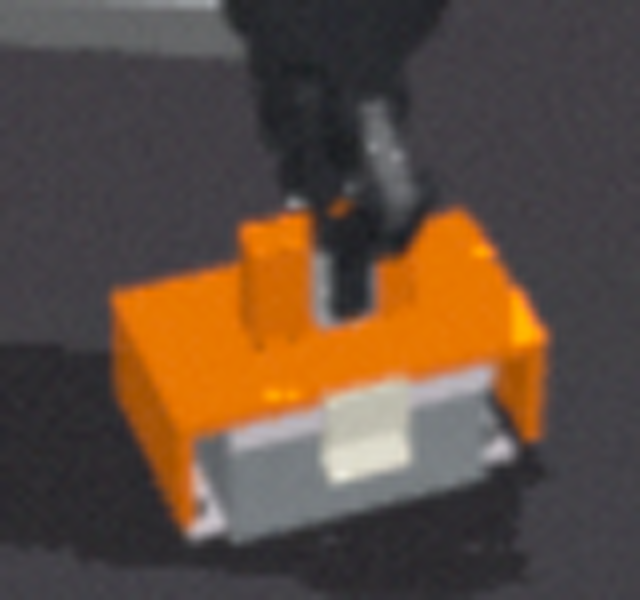

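Emit:
{"api": "arm_command", "payload": {
  "moves": [
    [0,0,0.2,0],
    [0,0,0.2,0],
    [0,0,0,0]
  ]
}}

```text
clock: 11.32
position: [0.4798, -0.0083, 0.0924]
ee_rot: [-0.001, -0.089, 0.996, -0.0]
ft_force: [-0.2, -0.2, -2.1]
finger_gap: 0.179
```

Run:
```python
from h import *
cmd(.480,-.008,.093,10.3); s=ctrl.get_state();R=Rot(s['ee_rot']);print('tool F',R.T@s['ft_force'],s['wrist_torque'])
```

```text
pos [ 0.4798 -0.0083  0.0924] toolx ang -169.79 shift cm [-0.02  0.02 -0.06] tilt [-2.2e-03 -6.0e-04 -1.0e+00]
roll (rad, world +z = -roll) -0.0016
tool F [ 0.26144647 -0.1123216   2.06667336] [ 0.02420278  0.01744669 -0.02996036]
```

Emit:
{"api": "arm_command", "payload": {
  "moves": [
    [0,0,0.4,0],
    [0,0,0.4,0]
  ]
}}

```text
clock: 11.58
position: [0.48, -0.0083, 0.092]
ee_rot: [-0.001, -0.09, 0.996, -0.001]
ft_force: [-27.0, 4.5, 63.4]
finger_gap: 0.173
```

Run:
```python
from h import *
s=ctrl.get_state();print(s['position'],s['ft_force'],s['wrist_torque'],s['finger_gap'])
```

```text
[ 0.48002231 -0.00830371  0.09203573] [-27.03636386   4.50973724  63.42024429] [ 0.90845384  3.79950498 -0.0905052 ] 0.17283802313516974
```

Emit:
{"api": "arm_command", "payload": {
  "moves": [
    [0,0,0,0],
    [0,0,0,0]
  ]
}}

```text
clock: 11.82
position: [0.4797, -0.0084, 0.0923]
ee_rot: [-0.001, -0.09, 0.996, -0.001]
ft_force: [0.6, -0.3, -0.5]
finger_gap: 0.175
```

Emit:
{"api": "arm_command", "payload": {
  "moves": [
    [0,0,0,0],
    [0,0,0,0],
    [0,0,0,0],
    [0,0,0,0],
    [0,0,0,0]
  ],
  "grip": 4.5
}}

```text
clock: 12.45
position: [0.4792, -0.0084, 0.0907]
ee_rot: [-0.002, -0.09, 0.996, -0.001]
ft_force: [-0.5, 0.5, -0.8]
finger_gap: 0.522
```

Emit:
{"api": "arm_command", "payload": {
  "moves": [
    [0,0,-1,0],
    [0,0,-2,0],
    [0,0,-3,0],
    [0,0,-4,0],
    [0,0,-4,0],
    [1.5,0,-2,0],
    [3,0,0,0],
    [3,0,0,0],
    [1,0,0,0],
    [0,0,0,0]
  ]
}}

```text
clock: 13.7
position: [0.3942, -0.0235, 0.2627]
ee_rot: [0.002, -0.09, 0.996, -0.002]
ft_force: [1.1, 0.3, 0.0]
finger_gap: 0.525
```

Run:
```python
from h import *
cmd(.480,-.008,.093,10.3); snap('side','s11'); snap('wrist','w11')
a=cv2.imread('pics/s11.png')[140:215,215:295]
cv2.imwrite('pics/c11.png',cv2.resize(a,None,fx=8,fy=8,interpolation=2))
```

```text
pos [ 0.3942 -0.0235  0.2627] toolx ang -169.7 shift cm [-8.67  0.08 16.99] tilt [ 0.0036 -0.0042 -1.    ]
roll (rad, world +z = -roll) -0.0001
```

View pics/c11.png

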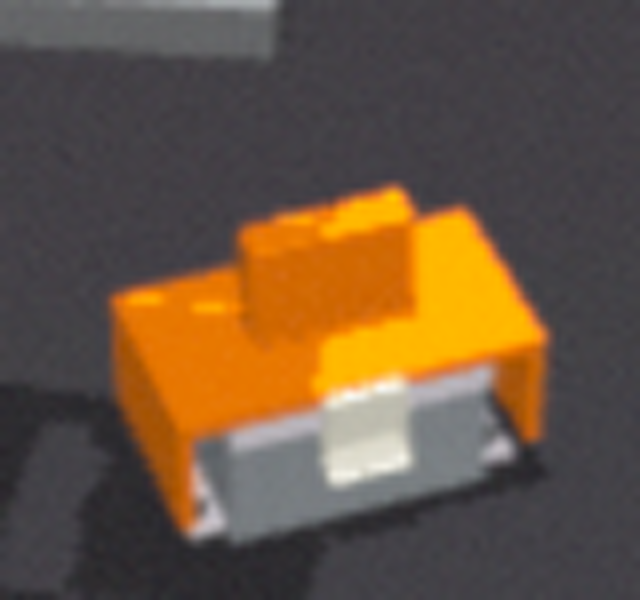

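View pics/w11.png

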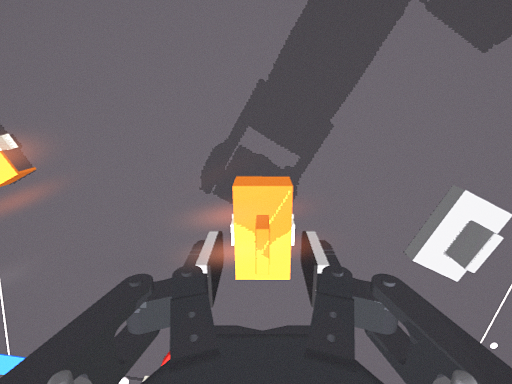

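Run:
```python
from h import *
n=np.array([-np.sin(np.radians(10.2)),np.cos(np.radians(10.2))]);ax=np.array([n[1],-n[0]])
for z in (.066,.070):
  for c in [(.4797,-.0084)]:
    print(z,[((proj('s11',[*(np.array(c)+a*ax+b*n),z])-[215,140])*8).round(0).tolist() for a,b in [(-.067,-.037),(.067,-.037),(-.067,.037),(.067,.037)]])
```

```text
0.066 [[177.0, 422.0], [542.0, 331.0], [110.0, 288.0], [463.0, 203.0]]
0.07 [[177.0, 414.0], [543.0, 322.0], [110.0, 279.0], [464.0, 195.0]]
```

Run:
```python
from cell import ctrl
print(ctrl.hand_in())
```

```text
the job is handed in; nothing more can be done
None
```

I gripped the larger orange guard by its handle rib, carried it over the open housing and lined it up lengthwise. I then pressed it straight down until it stopped, released it and backed the arm away. The job was handed in at about 13.8 s on the robot's clock.

**Seating:**
- The TCP stopped at z = 0.092 m, against about 0.093 m expected for fully home.
- In the last press the height did not change (0.0924 to 0.092 m) while the wrist force rose to 63 N up and 27 N sideways. That is more than the clips need but below the 120 N limit. I count it as the hard stop.
- I saw no separate force peak for the clips snapping in. I judged the snap from the final height, the hard stop and the last pictures.

**Last pictures:** The guard sits level with its long sides parallel to the housing, the white clip on the visible side is over the rim, and the gripper is clear. The grey lid still stands in its place. I saw it in the wrist view but did not re-measure it.

**Disagreement:** The side camera consistently shows the guard about 1 pixel (2–4 mm) lower, or nearer the camera, than the TCP pose predicts. The offset was the same before and after seating, so I put it down to calibration. It does not suggest the guard is sitting high.

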